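# Put away the spray gun's parts

## Task

Put away the spray gun's parts: load the two slim brass filter sleeves into the upright aluminium tube, the long one at the bottom and the short one on top of it, and set the steel gun cup standing neck up in the wide bay of the red tray and the horned air cap lying flat, horns up, in the tray's narrow bay. Set the cup and the air cap down, do not drop them (the sleeves may slide down the tube). Leave the fat brass collar, the plain steel tin without a neck, the pump bottle and the tub where they stand.

Things in the scene. Friction and masses are not known exactly. Their poses are not given: they have to be found in the camera images.
- sleeve_long: Slim brass filter sleeve, the long one: upright hollow cylinder, outer diameter 32, bore 18, height 50 mm; stands on the desk. Origin at the centre of its underside, z up. 
- sleeve_short: Slim brass filter sleeve, the short one: upright hollow cylinder, outer diameter 32, bore 18, height 30 mm; stands on the desk. Origin at the centre of its underside, z up. 
- cup: Steel cup of the spray gun, stands on its black-banded lid with its neck up: lid diameter 60 and body diameter 56 up to 62 mm, then a cone up to 80 mm, then a threaded neck of diameter 20 from 80 to 102 mm (its top), which can be gripped. Origin at the centre of its underside, z up. 
- air_cap: Steel air cap of the spray gun, lies flat: disc of diameter 48, 10 mm thick, with a central hub of diameter 22 from 12 to 28 mm above the underside (grip this), and two horns, 6 by 10 mm, up to 23 mm high, on the cap's own x axis 19 mm either side of the centre (16 to 22 mm out). To grip the hub, close the fingers along the cap's own y axis. Origin at the centre of its underside, z up. 
- collar: Look-alike, does not belong: fat brass hose collar, hollow cylinder, outer diameter 50, bore 30, height 40 mm; too wide for the tube. Leave it. Origin at the centre of its underside, z up. 
- tin: Look-alike, does not belong: plain steel clip tin with a flat top and no neck, diameter 60, height 72 mm. Leave it. Origin at the centre of its underside, z up. 
- tray: Red plastic tray, fixed to the desk, 110 (x) by 205 (y) by 40 mm high, open on top, walls and floor 5 mm thick. A cross wall parts it into a wide bay, 100 (x) by 115 (y) mm inside, its centre at y = -40 mm in the tray's frame, and a narrow bay, 100 (x) by 75 (y) mm inside, its centre at y = +60 mm. Origin at the centre of the tray's underside, z up; it may be turned any way.
- tube: Upright aluminium tube magazine, fixed to the desk on a black round foot 84 mm across and 6 mm high: total height 105 mm, bore 38 mm up to 85 mm, flaring above that to a funnel mouth 58 mm across inside (66 mm outside) at the top; closed below, its inner floor 8 mm above the desk. Sleeves let go in its mouth slide down by their weight. Origin at the centre of its underside, z up.
- pump_bottle: Bystander: white pump bottle, diameter 68, height 173 mm, its spout reaches 40 mm out along its -x. Leave it. Origin at the centre of its underside, z up. 
- tub: Bystander: white tub with a blue lid, diameter 92, height 108 mm. Leave it. Origin at the centre of its underside, z up. 
Mind the look-alikes: they are no part of the job. Leave any green look-alike of the sleeve_short alone. Leave any green look-alike of the air_cap alone.

How it is judged:
By the outcome, as a careful person would: the job done as asked, in the order asked, and still so for the second after the job is handed in, with the robot touching nothing.
It also fails if it takes over 96 s, if anything falls off the work surface, if the arm or the gripper's body presses on something with over 40 N, if the wrist force passes 120 N, or if a joint passes its speed limit or range.

## Robot

A 7-joint arm with a two-finger parallel gripper is mounted at the origin on the work surface. World frame = base frame: x ahead of the robot, y to its left, z up, the work surface at z = 0. Lengths are in m, angles in rad, forces in N, time in s.
With the tool pointing down it reaches from about 0.425 to 1.025 m from the base axis. Payload 3.6 kg.
Tool frame: the origin (TCP) lies midway between the tips of the shut fingers; the grasp point (between the pads) lies 19 mm behind it; z points along the fingers, y is the line along which they close (so a half turn about z gives the same grasp; the last joint's range is limited). The gripper opens to 85 mm and grips with 20 to 120 N. Pads are 22 mm wide; open, the fingers measure 114 mm over their backs; the gripper's body (76 mm by 85 mm) begins 54 mm behind the grasp point. The pads swing forward as they close: fully open they stand 13 mm farther back than shut.
Start: joints at [-1.214, 0.591, 0.048, 1.609, -0.033, 0.943, -0.034], TCP at [0.315, 0.653, 0.207] pointing down, gripper open.
Joint ranges: [-2.69, 2.69], [-0.47, 2.24], [-1.27, 1.36], [0.19, 2.51], [-1.53, 4.68], [0.08, 2.07], [-3.09, 3.09]. Speed limits (rad/s): [2.57, 2.57, 3.14, 3.14, 3.14, 3.14, 3.14].

## Interface

Orientations are given as a unit quaternion [x, y, z, w].
In Python, from workcell import * gives the robot as it stands.
- The arm moves only by the tool step_arm, never from a script. Its argument "rows" is one flat list of numbers, 7 for each row, row after row: the shift along the tool's x, y, z in cm, then the turn, a rotation vector about the tool's x, y, z in rad, then the opening in per cent of the stroke, from 0 (shut) to 100 (fully open). A call has 1 to 10 rows; each row shifts and turns the commanded pose from where the row before left it, along the tool's axes as they then stand; what a row does not reach is not made up. A row lasts 1/10 s, in which the tool goes at most 50 mm and 8.59 degrees, less where a joint would pass 70% of its speed; a pose out of reach is approached as far as the arm can. A call with a gripper value outside its range is refused whole. The fingers move at their own pace and stop on an object; "grip_force" is the grip in N (left out, the last holds). Time passes only in rows, so rows that do not move let the fingers close. It gives the time, the measured TCP pose, the force, the opening and the grip force at its end, in the units of the state.
- read_state(): the state, without advancing time (a new reading comes with each control period).
- get_image(name): name is "side" or "top"; returns the picture (384x512x3 uint8, blue, green, red); there is no depth.
- get_calibration(name): a dict with "intrinsics" (3x3 intrinsics, pixels), "rvec" (rotation vector, rad) and "tvec" (3), from world to camera coordinates, as OpenCV has them. Camera axes: x right, y down, z forward; pixel columns grow to the right and rows downward; lengths in m; the calibration is good to about 2 mm. A picture is of the moment at which its call begins. get_calibration takes no time and is no camera call.
- hand_in(): hands the job in; it is judged then, once.
Trained networks look in the newest picture that a camera, given by its name, has taken for a name from the list of things; names that differ only in an ending like _2 or _b are one class to them, and where a whole thing is asked for, a point or a joint stands for the part that bears it (a point fixed in the world has none). Each returns a list of dicts, best first, with "p" (0 to 1); they miss things now and then, are a little off and sometimes report something else, mostly with a low value. They report only what shows in the picture. A call takes as long as a camera call. They do not tell look-alikes from the thing itself.
- spot_in(camera, label): "rect" ([centre column, centre row, width, height] in pixels, round what is visible of it).
- outline_of(camera, label): "region" (384x512 bool, what is visible of it) and "rect" ([centre column, centre row, width, height] in pixels, round what is visible of it).
- place_of(camera, label): "centre" ([column, row] in pixels: a listed point, or the origin of a listed thing).
The state is a dict: "t": time; "joint_pos": joint angles; "dq": joint speeds; "joint_torque": joint torques, N m; "position": TCP position; "orientation": TCP orientation; "ft_force": force on the tool from outside, world axes, zero at the start; "moment": the same for the moment, N m; "gripper_width": finger opening in m; "grasp_force": force on a finger pad.
Only numpy, scipy, OpenCV 4.12 (cv2) and the standard library are available. Lean on these libraries where they do the work, as an engineer would, in place of code of your own. Each camera call takes 0.05 s, during which the arm holds its last target. There are 200 camera calls.

## Working session

There is one attempt and no reset: what is moved stays moved. The work goes in short steps, Python scripts to look and compute and a tool call to move; the robot and the scene stay as the last step left them, time stands still between calls to the robot, and variables do not carry over. Pictures are saved under pics/ and viewed, at most 14 in all, crops included, and the job is handed in when it is done.

Besides the shell and the picture viewer there is one more tool, called after "Call:" as name(argument=value, ...) on one line, values as JSON. step_arm: Moves the arm, as the interface text tells. Its arguments: {"type":"object","properties":{"rows":{"type":"array","items":{"type":"number"}},"grip_force":{"type":"number"}},"required":["rows"]}

```bash
mkdir -p pics
cat > h.py <<'E'
from workcell import *
import numpy as np, cv2
from scipy.spatial.transform import Rotation as R
def cal(n):
    c=get_calibration(n); K=np.array(c["intrinsics"],float); Rm=cv2.Rodrigues(np.array(c["rvec"],float))[0]; t=np.array(c["tvec"],float).ravel()
    return K,Rm,t
def ray(n,uv,z):
    K,Rm,t=cal(n); d=Rm.T@np.linalg.inv(K)@np.array([uv[0],uv[1],1.]); o=-Rm.T@t
    return o+d*(z-o[2])/d[2]
def proj(n,P):
    K,Rm,t=cal(n); p=(np.atleast_2d(P)@Rm.T+t)@K.T; return p[:,:2]/p[:,2:]
E
python3 - <<'E'
from h import *
for n in("side","top"):
    im=get_image(n); cv2.imwrite(f"pics/{n}0.png",cv2.resize(im,(800,600),interpolation=cv2.INTER_CUBIC))
    K,Rm,t=cal(n); print(n,-Rm.T@t,K[0,0])
    for l in "sleeve_long sleeve_short cup air_cap collar tin tray tube pump_bottle tub".split():
        print(l,[(round(d['p'],2),np.round(d['centre']).tolist(),np.round(ray(n,d['centre'],0.005 if 0 else 0)[:2],3).tolist()) for d in place_of(n,l)[:4]])
s=read_state();print(s['t'],s['position'],s['orientation'],s['gripper_width'])
E
```

```text
side [0.55806544 0.7061158  0.56322184] 383.5707923233384
sleeve_long [(0.77, [318.0, 192.0], [0.44, -0.082])]
sleeve_short [(0.69, [253.0, 255.0], [0.59, 0.146]), (0.59, [272.0, 232.0], [0.552, 0.076])]
cup [(0.76, [271.0, 191.0], [0.56, -0.08]), (0.51, [319.0, 193.0], [0.439, -0.078])]
air_cap [(0.7, [215.0, 233.0], [0.677, 0.085]), (0.23, [272.0, 190.0], [0.556, -0.083])]
collar [(0.56, [324.0, 234.0], [0.441, 0.072])]
tin [(0.58, [224.0, 190.0], [0.678, -0.077])]
tray [(0.66, [286.0, 149.0], [0.519, -0.295]), (0.43, [317.0, 192.0], [0.442, -0.083])]
tube [(0.96, [305.0, 316.0], [0.492, 0.287])]
pump_bottle [(0.68, [220.0, 163.0], [0.706, -0.207]), (0.64, [288.0, 148.0], [0.513, -0.305])]
tub [(0.61, [188.0, 282.0], [0.709, 0.225])]
top [0.50466394 0.0174541  1.28518468] 470.8638576506826
sleeve_long [(0.4, [279.0, 240.0], [0.448, -0.072])]
sleeve_short [(0.49, [225.0, 202.0], [0.555, 0.072]), (0.46, [199.0, 190.0], [0.59, 0.144])]
cup [(0.69, [276.0, 200.0], [0.557, -0.066])]
air_cap [(0.77, [202.0, 124.0], [0.772, 0.132]), (0.55, [221.0, 155.0], [0.685, 0.083])]
collar [(0.61, [222.0, 242.0], [0.445, 0.083])]
tin [(0.58, [275.0, 156.0], [0.678, -0.066])]
tray [(0.59, [353.0, 216.0], [0.51, -0.276])]
tube [(0.62, [146.0, 227.0], [0.492, 0.288]), (0.55, [276.0, 158.0], [0.672, -0.069])]
pump_bottle [(0.57, [328.0, 145.0], [0.707, -0.214]), (0.19, [354.0, 216.0], [0.509, -0.279])]
tub [(0.6, [166.0, 146.0], [0.712, 0.233])]
1.1 [0.31523376 0.65289311 0.20648969] [2.23020097e-01 9.74813847e-01 6.14411495e-06 8.13933351e-06] 0.08561235209867372
```

View pics/top0.png

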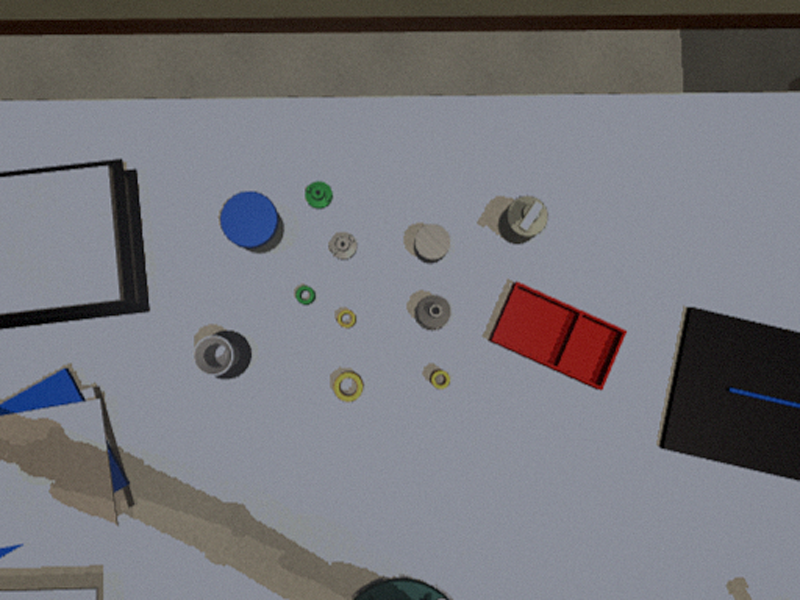

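View pics/side0.png

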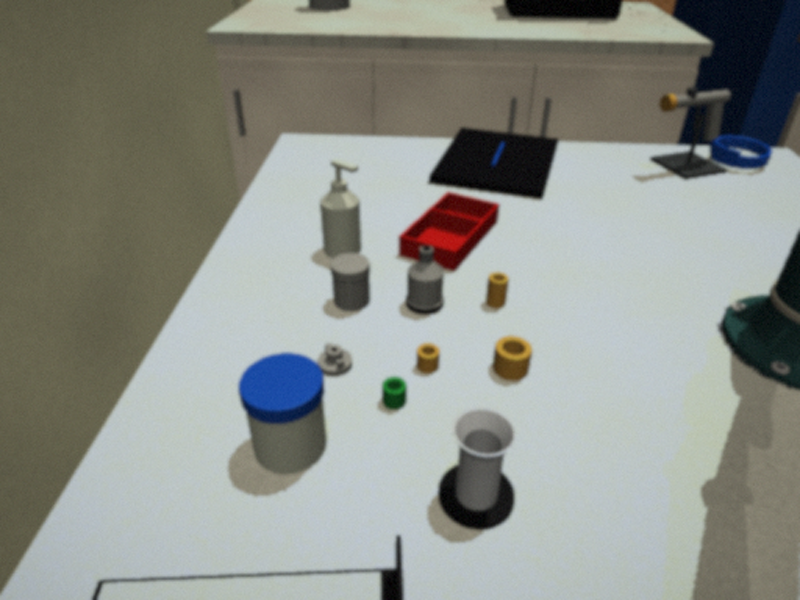

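The top view (800×600) shows the long brass sleeve at (440,379) and the steel cup with its neck at (433,312). The tray is at (557,336) with its narrow bay to the right, and the tube mouth is at (214,355).
- **sleeve_short candidates:** brass at (345,318) or green at (305,295). The brass one fits because the description says brass and green is excluded.
- **air_cap candidates:** steel at (343,245) or green at (318,194). The steel one fits for the same reason.
- **Other look-alikes:** the collar is at (348,386) and the tin at (431,243). Both stay where they are.

Next I'll fit the poses and check a crop.

```bash
cat >> h.py <<'E'
from scipy.optimize import minimize
a=np.linspace(0,2*np.pi,32,endpoint=False)
def rings(l): return np.concatenate([np.c_[r*np.cos(a),r*np.sin(a),0*a+z] for r,z in l])
SH=dict(sleeve_long=rings([(.016,0),(.016,.05)]),sleeve_short=rings([(.016,0),(.016,.03)]),
 cup=rings([(.03,0),(.028,.062),(.01,.08),(.01,.102)]),air_cap=rings([(.024,0),(.024,.01),(.011,.028)]),
 tube=rings([(.042,0),(.042,.006),(.033,.105)]),
 tray=np.array([[x,y,z] for x in(-.055,.055) for y in(-.1025,.1025) for z in(0,.04)]))
def rect_fit(l,obs,x0):
    def c(p):
        e=0
        for n,r in obs:
            uv=proj(n,SH[l]+[p[0],p[1],0]); lo,hi=uv.min(0),uv.max(0)
            e+=np.sum(((lo+hi)/2-r[:2])**2)
        return e
    r=minimize(c,x0,method='Nelder-Mead',options=dict(xatol=1e-5,fatol=1e-4)); return r.x,r.fun
E
python3 - <<'E'
from h import *
X=dict(sleeve_long=(.444,-.077),sleeve_short=(.555,.073),cup=(.558,-.073),air_cap=(.682,.084),tube=(.492,.288),tray=(.515,-.285))
im={n:get_image(n) for n in("top","side")}
for l,x0 in X.items():
    obs=[]
    for n in im:
        c=proj(n,[[*x0,.02]])[0]
        ds=[d for d in outline_of(n,l) if np.hypot(*(np.array(d['rect'][:2])-c))<15]
        if ds: obs.append((n,ds[0]['rect'],ds[0]['region']))
    if l!='tray':
        print(l,*[(n,np.round(rect_fit(l,[(n,r)],x0)[0],4)) for n,r,_ in obs],np.round(rect_fit(l,[o[:2] for o in obs],x0)[0],4))
    else:
        reds={n:((im[n][...,2]>90)&(im[n][...,1]<60)&(im[n][...,0]<70)).astype(np.uint8) for n in im}
        for sel in(["top"],["side"],["top","side"]):
          def cost(p):
            e=0;M=R.from_euler('z',p[2]).as_matrix()
            for n in sel:
                uv=proj(n,SH[l]@M.T+[p[0],p[1],0]); hull=cv2.convexHull(uv.astype(np.float32)*16).astype(np.int32)
                m=np.zeros((384,512),np.uint8);cv2.fillPoly(m,[hull],1,shift=4)
                g=obs[[o[0] for o in obs].index(n)][2] if n in[o[0] for o in obs] else reds[n]
                e+=np.sum(m!=g)
            return e
          b=min((minimize(cost,[*x0,y],method='Nelder-Mead',options=dict(initial_simplex=[[*x0,y],[x0[0]+.02,x0[1],y],[x0[0],x0[1]+.02,y],[*x0,y+.2]])) for y in np.arange(0,np.pi,.3)),key=lambda r:r.fun)
          print(l,sel,b.x,b.fun)
t=im["top"][100:260,170:300]; 
A=cv2.resize(im["top"][140:170,205:235],(390,390),interpolation=cv2.INTER_CUBIC)
S=cv2.resize(im["side"][212:245,200:233],(390,390),interpolation=cv2.INTER_CUBIC)
B=cv2.resize(im["top"][105:255,190:345],(800-0,200*0+774))[:600] if 0 else cv2.resize(im["side"][150:270,190:335],(400,331)) 
cv2.imwrite("pics/c1.png",np.hstack([A,S]))
E
```

```text
sleeve_long ('side', array([ 0.4417, -0.0807])) [ 0.4417 -0.0807]
sleeve_short ('top', array([0.5508, 0.0804])) ('side', array([0.5514, 0.0836])) [0.5512 0.0817]
cup ('top', array([ 0.5562, -0.0667])) ('side', array([ 0.5614, -0.0717])) [ 0.559  -0.0681]
air_cap ('top', array([0.6827, 0.0871])) ('side', array([0.6828, 0.0843])) [0.6826 0.0859]
tube ('top', array([0.4973, 0.2883])) ('side', array([0.4927, 0.2896])) [0.4939 0.2892]
tray ['top'] [ 0.51554423 -0.27812772 -0.45036012] 91.0
tray ['side'] [ 0.51527659 -0.28291009 -0.43510648] 149.0Traceback (most recent call last):
  File "<stdin>", line 23, in <module>
  File "<stdin>", line 23, in <genexpr>
    res = _minimize_neldermead(fun, x0, args, callback, bounds=bounds,
                               **options)
    fsim[j] = func(sim[j])
              ~~~~^^^^^^^^
    fx = function(np.copy(x), *(wrapper_args + args))
  File "<stdin>", line 18, in cost
  File "h.py", line 11, in proj
    K,Rm,t=cal(n); p=(np.atleast_2d(P)@Rm.T+t)@K.T; return p[:,:2]/p[:,2:]
           ~~~^^^
  File "h.py", line 5, in cal
    c=get_calibration(n); K=np.array(c["intrinsics"],float); Rm=cv2.Rodrigues(np.array(c["rvec"],float))[0]; t=np.array(c["tvec"],float).ravel()
ValueError: time passes only in moves, steps and waits
```

```bash
sed -i 's/^def cal(n)/import functools\n@functools.cache\ndef cal(n)/' h.py
python3 - <<'E'
from h import *
im={n:get_image(n) for n in("top","side")}
for l,x0 in dict(sleeve_long=(.443,-.079),sleeve_short=(.551,.081)).items():
    obs=[]
    for n in im:
        h=cv2.cvtColor(im[n],cv2.COLOR_BGR2HSV); m=((abs(h[...,0].astype(int)-24)<9)&(h[...,1]>110)&(h[...,2]>50)).astype(np.uint8)
        c=proj(n,[[*x0,.02]])[0].astype(int); k=np.zeros_like(m); k[c[1]-22:c[1]+22,c[0]-14:c[0]+14]=1
        x,y,w,hh=cv2.boundingRect(m*k); obs.append((n,[x+w/2-.5,y+hh/2-.5,w,hh]))
    print(l,*[(n,np.round(rect_fit(l,[(n,r)],x0)[0],4),r[2:]) for n,r in obs],np.round(rect_fit(l,obs,x0)[0],4))
A=cv2.resize(im["top"][140:170,205:235],(390,390),interpolation=cv2.INTER_CUBIC)
S=cv2.resize(im["side"][212:245,200:233],(390,390),interpolation=cv2.INTER_CUBIC)
B=cv2.resize(im["top"][180:260,190:350],(400,200),interpolation=cv2.INTER_CUBIC);C=cv2.resize(im["side"][155:235,230:390][:,:],(380,200),interpolation=cv2.INTER_CUBIC)
cv2.imwrite("pics/c1.png",np.vstack([np.hstack([A,S]),np.hstack([B,C])]))
E
```

```text
sleeve_long ('top', array([ 0.4448, -0.0759]), [12, 11]) ('side', array([ 0.4443, -0.0758]), [13, 22]) [ 0.4445 -0.0759]
sleeve_short ('top', array([0.5514, 0.082 ]), [12, 11]) ('side', array([0.5495, 0.0809]), [13, 19]) [0.5502 0.0815]
```

View pics/c1.png

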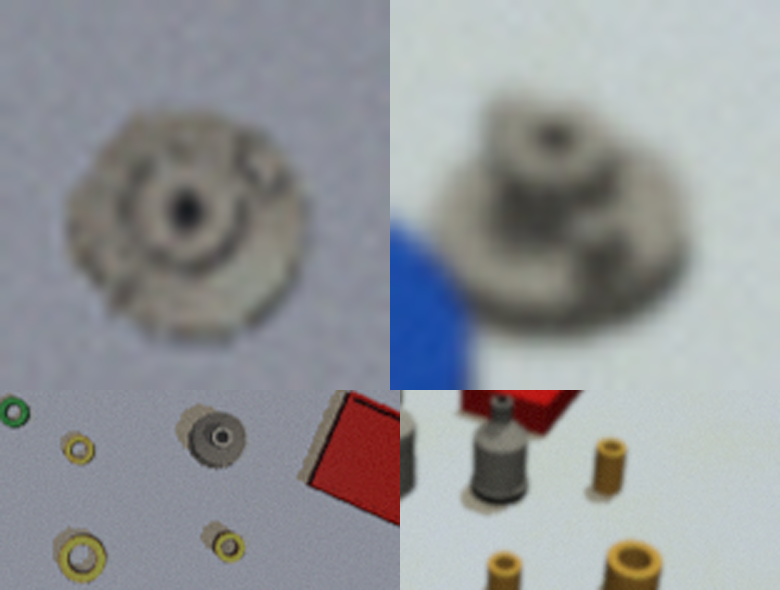

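In the crop, the steel cap's horns are at upper right (265,165) and lower left (110,285) of the left panel. Its x axis is therefore at about -52° in the world, so the fingers close at about 38°. The sleeves are brass, and the cup has a neck. First move: towards the long sleeve.

Call:
step_arm(rows=[-3.2,-2.37,0,0,0,0,100,-3.2,-2.37,0,0,0,0,100,-3.2,-2.37,0,0,0,0,100,-3.2,-2.37,0,0,0,0,100,-3.2,-2.37,0,0,0,0,100,-3.2,-2.37,0,0,0,0,100,-3.2,-2.37,0,0,0,0,100,-3.2,-2.37,0,0,0,0,100,-3.2,-2.37,0,0,0,0,100,-3.2,-2.37,0,0,0,0,100], grip_force=40)

```text
t: 2.9
position: [0.5011, 0.2989, 0.2068]
orientation: [0.223, 0.975, 0.0, 0.0]
ft_force: [0.8, -0.4, 0.4]
gripper_width: 0.0854
grasp_force: 0.0
```

Call:
step_arm(rows=[-1.14,-3.63,0.8,0,0,0,100,-1.14,-3.63,0.8,0,0,0,100,-1.14,-3.63,0.8,0,0,0,100,-1.14,-3.63,0.8,0,0,0,100,-1.14,-3.63,0.8,0,0,0,100,-1.14,-3.63,0.8,0,0,0,100,-1.14,-3.63,0.8,0,0,0,100,-1.14,-3.63,0.8,0,0,0,100,-1.14,-3.63,0.8,0,0,0,100,-1.14,-3.63,0.8,0,0,0,100])

```text
t: 3.9
position: [0.4454, -0.0776, 0.1266]
orientation: [0.223, 0.975, 0.0, 0.001]
ft_force: [1.2, -0.0, -0.5]
gripper_width: 0.0855
grasp_force: 0.0
```

```bash
cat >> h.py <<'E'
def go(x,y,z):
    s=read_state(); M=R.from_quat(s['orientation']); d=M.inv().apply(np.array([x,y,z])-s['position'])*100
    ty=M.as_matrix()[:,1]; print('t',round(s['t'],2),'pos',np.round(s['position'],4),'yaw',round(np.degrees(np.arctan2(ty[1],ty[0])),1),'dq',round(max(abs(np.array(s['dq']))),3),'w',round(s['gripper_width'],4),'F',np.round(s['ft_force'],1),'shift cm',np.round(d,2),'j',np.round(s['joint_pos'],2),'q',np.round(s['orientation'],3))
E
python3 -c "
from h import *
go(.4445,-.0759,.025)
for yy in(-52,-45,-60):
  v=.019*np.array([np.cos(np.radians(yy)),np.sin(np.radians(yy)),0])
  for n,o in(('top',(205,140,13)),('side',(200,212,11.8))): print(yy,n,[np.round((p-o[:2])*o[2]).tolist() for p in proj(n,np.array([[.6826,.0859,.023]])+np.array([v,-v,0*v]))])
"
```

```text
t 3.9 pos [ 0.4454 -0.0776  0.1266] yaw 64.2 dq 0.876 w 0.0855 F [ 1.2 -0.  -0.5] shift cm [ 0.17  0.11 10.16] j [ 0.    0.39  0.09  2.28 -0.07  0.48  1.27] q [0.223 0.975 0.    0.001]
-52 top [[258.0, 129.0], [115.0, 244.0], [186.0, 186.0]]
-52 side [[89.0, 98.0], [193.0, 212.0], [140.0, 154.0]]
-45 top [[250.0, 121.0], [122.0, 252.0], [186.0, 186.0]]
-45 side [[79.0, 103.0], [204.0, 206.0], [140.0, 154.0]]
-60 top [[265.0, 140.0], [107.0, 233.0], [186.0, 186.0]]
-60 side [[102.0, 93.0], [179.0, 217.0], [140.0, 154.0]]
```

Call:
step_arm(rows=[0,0,2,0,0,0,100,0,0,2,0,0,0,100,0,0,2,0,0,0,100,0,0,2,0,0,0,100,0,0,2.1,0,0,0,100,0,0,0,0,0,0,100,0,0,0,0,0,0,40,0,0,0,0,0,0,20,0,0,0,0,0,0,20,0,0,0,0,0,0,20])

```text
t: 4.9
position: [0.4458, -0.0761, 0.0263]
orientation: [0.223, 0.975, 0.0, 0.001]
ft_force: [-0.3, -0.5, -0.3]
gripper_width: 0.0283
grasp_force: 0.0
```

```bash
python3 -c "
from h import *
go(.4939,.2892,.25)
for n,p in(('top',(218.84,155.7)),('side',(213.3,223.4))): print(n,np.round(ray(n,p,.028),4))
im=get_image('side');cv2.imwrite('pics/s1.png',cv2.resize(im[120:300,200:420],(660,540)))
"
```

```text
t 4.9 pos [ 0.4458 -0.0761  0.0263] yaw 64.2 dq 0.003 w 0.0283 F [-0.3 -0.5 -0.3] shift cm [ 11.51  35.01 -22.36] j [ 0.04  0.59  0.04  2.33 -0.1   0.22  1.29] q [0.223 0.975 0.    0.001]
top [0.6782 0.087  0.028 ]
side [0.6792 0.0861 0.028 ]
```

View pics/s1.png

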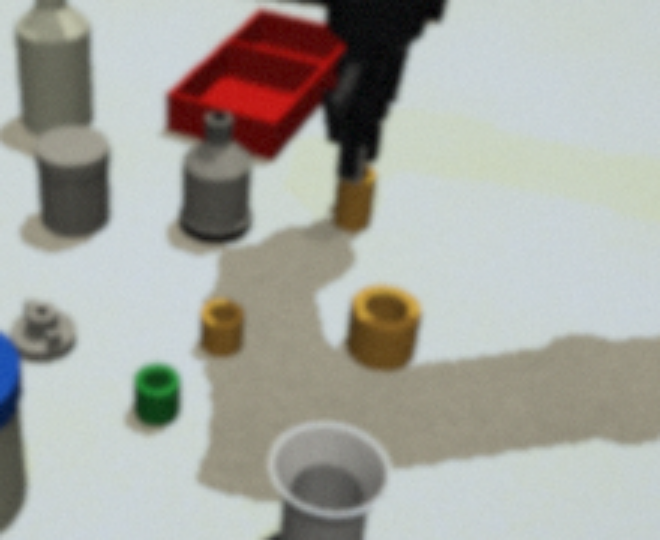

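The fingers stand at the sleeve's top (355,165) and the sleeve at (353,200) has not moved. The width of 28 mm with no force is odd, so I'll let them close further and compare the projections.

Call:
step_arm(rows=[0,0,0,0,0,0,20,0,0,0,0,0,0,20,0,0,0,0,0,0,20])

```text
t: 5.25
position: [0.4452, -0.0761, 0.0256]
orientation: [0.223, 0.975, 0.0, 0.0]
ft_force: [0.4, 0.0, -0.0]
gripper_width: 0.0169
grasp_force: 0.0
```

```bash
python3 -c "
from h import *
go(.4939,.2892,.25); print(read_state()['grasp_force'])
e=np.array([.435,.9,0]);c=np.array([.4458,-.0761,.026])
for n in('side','top'):
  print(n,np.round(proj(n,np.array([c,c+.016*e,c-.016*e,c+.03*e,c-.03*e])),1).tolist(), np.round(proj(n,SH['sleeve_long']+[.4445,-.0759,0]).min(0)),np.round(proj(n,SH['sleeve_long']+[.4445,-.0759,0]).max(0)))
im=get_image('side');im2=get_image('top')
cv2.imwrite('pics/s2.png',np.hstack([cv2.resize(im[150:210,290:345],(360,393),interpolation=2),cv2.resize(im2[210:270,250:305],(360,393),interpolation=2)]))
"
```

```text
t 5.25 pos [ 0.4452 -0.0761  0.0256] yaw 64.2 dq 0.002 w 0.0169 F [ 0.4  0.  -0. ] shift cm [ 11.5   35.02 -22.44] j [ 0.04  0.59  0.04  2.33 -0.1   0.22  1.29] q [0.223 0.975 0.    0.   ]
0.0
side [[317.3, 185.1], [314.9, 188.3], [319.7, 181.9], [312.7, 191.3], [321.7, 179.2]] [310. 173.] [325. 198.]
top [[281.5, 241.5], [276.0, 239.0], [286.9, 244.0], [271.2, 236.8], [291.7, 246.2]] [275. 236.] [288. 249.]
```

View pics/s2.png

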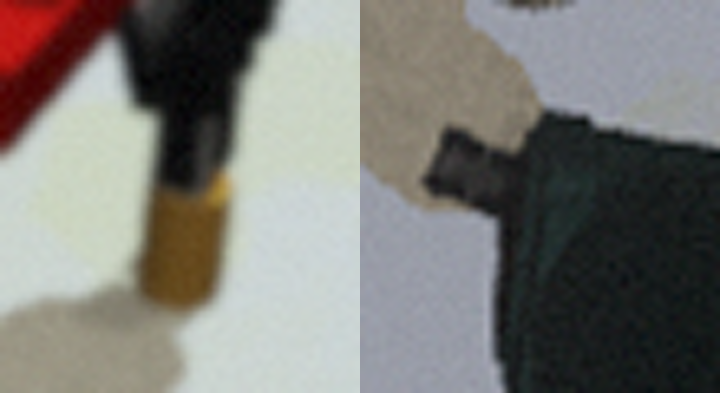

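The finger bottom shows at about row 178 in the side picture, above where the reported TCP projects, and the sleeve is untouched. I'll lift clear and compare the fingertips with the reported TCP.

Call:
step_arm(rows=[0,0,-2,0,0,0,20,0,0,-2,0,0,0,20,0,0,-2,0,0,0,20,0,0,-2,0,0,0,20,0,0,0,0,0,0,20])

```text
t: 5.85
position: [0.4468, -0.0763, 0.1074]
orientation: [0.223, 0.975, 0.0, 0.002]
ft_force: [0.1, -1.1, 0.3]
gripper_width: 0.0173
grasp_force: 0.0
```

```bash
python3 -c "
from h import *
go(.4445,-.0759,.025)
s=read_state();c=s['position'];M=R.from_quat(s['orientation']).as_matrix();O=[]
for n,(x,y) in(('side',(285,130)),('top',(245,205))):
  im=get_image(n);b=cv2.resize(im[y:y+75,x:x+65],(390,450),interpolation=2)
  for k,col in((0,(0,0,255)),(.0085,(0,255,0)),(-.0085,(255,255,0))):
    p=(proj(n,c+M[:,1]*k)[0]-[x,y]+.5)*6; cv2.drawMarker(b,tuple(int(v) for v in p),col,0,12,1)
  O.append(b)
cv2.imwrite('pics/s3.png',np.hstack(O))
"
```

```text
t 5.85 pos [ 0.4468 -0.0763  0.1074] yaw 64.2 dq 0.042 w 0.0173 F [ 0.1 -1.1  0.3] shift cm [ 0.26 -0.07  8.24] j [ 0.01  0.42  0.08  2.29 -0.08  0.42  1.27] q [0.223 0.975 0.    0.002]
```

View pics/s3.png

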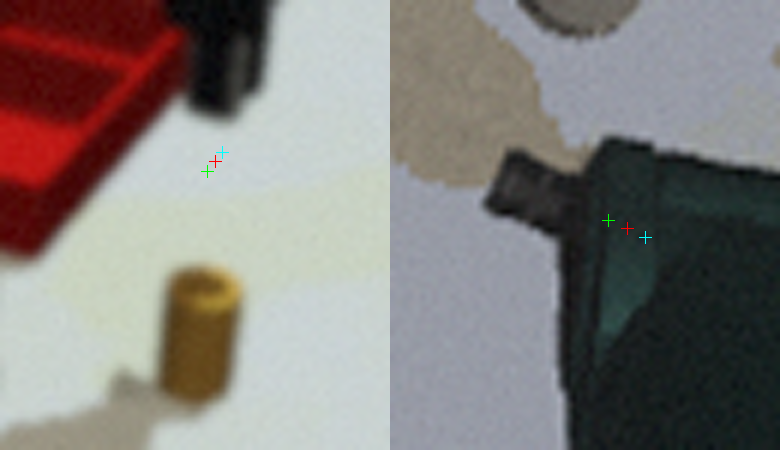

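```bash
python3 -c "
from h import *
from scipy.optimize import least_squares
im=get_image('side'); s=read_state();c=np.array(s['position']);M=R.from_quat(s['orientation']).as_matrix()
print(c)
P=np.array([c,c+[0,0,.01],c+[0,-.01,0],c+[.01,0,0]]);p=proj('side',P);print(np.round(p[1:]-p[0],2).tolist())
g=cv2.cvtColor(im,cv2.COLOR_BGR2GRAY)[140:158,308:334];print(g)
"
```

```text
[ 0.44479834 -0.07602044  0.10512586]
[[0.45, -3.71], [-0.35, -2.16], [-4.28, -0.15]]
[[ 60  57  51  41  30  23  26  32  41  32  26  13  13  16  10  27  46  54
   47  34  46  97 156 195 207 207]
 [ 60  57  44  32  33  23  27  32  35  31  17  15  19  16  14  27  48  54
   47  32  46 101 158 197 207 207]
 [ 58  46  33  29  25  24  27  36  40  31  20  16   8  13  21  28  45  55
   46  31  53 110 169 197 205 208]
 [ 43  35  29  26  23  30  30  38  40  34  24  15  13   8  19  34  44  57
   46  36  60 125 173 197 206 209]
 [ 30  29  27  27  26  35  48  62  56  39  24  13   9   6  21  38  50  57
   43  42  78 137 182 198 210 205]
 [ 25  22  27  31  31  52  83  99  92  54  28  18  15  16  20  38  54  54
   51  65 106 158 190 205 207 209]
 [ 33  27  28  31  49  83 124 137 113  60  25   8  13  12  16  39  55  71
   80 110 148 185 200 206 206 209]
 [ 29  31  29  47  77 120 156 156 122  64  31  17   9  16  24  43  62  91
  122 161 184 199 205 208 205 207]
 [ 28  30  39  73 120 159 181 173 133  84  54  38  30  22  32  50  71 111
  154 187 201 207 208 207 207 205]
 [ 33  41  66 109 155 188 194 189
[... 248 characters left out ...]
59 169 191
  200 207 206 207 208 209 207 205]
 [ 96 141 176 199 207 207 208 209 207 205 204 199 196 197 194 194 196 203
  203 209 210 209 206 207 206 207]
 [140 177 197 206 209 205 209 209 208 207 208 207 207 207 207 205 205 207
  209 204 208 209 207 204 208 210]
 [173 195 207 206 207 207 208 206 206 205 210 208 206 208 207 208 208 209
  209 204 205 208 208 206 204 207]
 [196 205 207 207 209 207 209 207 209 208 206 208 206 207 208 209 208 208
  206 207 210 205 206 205 207 206]
 [203 209 208 207 210 210 209 207 205 207 206 207 205 207 206 208 207 210
  207 208 205 211 206 211 207 208]
 [207 207 206 208 206 210 206 207 208 208 206 205 209 209 206 208 208 204
  205 209 208 208 206 208 208 208]]
```

The near fingertip's bottom edge is at about (321.5,150), but a tip at the reported TCP would show at about (319,158). The real tips are therefore about 25 mm higher than reported. I'll reopen, go lower (safe in either case) and close.

Call:
step_arm(rows=[0,0,0,0,0,0,100,0,0,0,0,0,0,100,0,0,0,0,0,0,100,0,0,2,0,0,0,100,0,0,2,0,0,0,100,0,0,2,0,0,0,100,0,0,2,0,0,0,100,0,0,1,0,0,0,100,0,0,1,0,0,0,100,0,0,0,0,0,0,100])

```text
t: 7.0
position: [0.4448, -0.0761, 0.0046]
orientation: [0.223, 0.975, -0.0, -0.001]
ft_force: [0.4, -0.5, 0.4]
gripper_width: 0.0855
grasp_force: 0.0
```

Call:
step_arm(rows=[0,0,0,0,0,0,30,0,0,0,0,0,0,20,0,0,0,0,0,0,20,0,0,0,0,0,0,20,0,0,0,0,0,0,20,0,0,0,0,0,0,20,0,0,0,0,0,0,20,0,0,0,0,0,0,20])

```text
t: 7.8
position: [0.4456, -0.0762, 0.0062]
orientation: [0.223, 0.975, 0.0, 0.001]
ft_force: [-0.6, 0.1, 4.9]
gripper_width: 0.0305
grasp_force: 39.1
```

Call:
step_arm(rows=[0,0,-1,0,0,0,20,0,0,-2,0,0,0,20,0,0,-2,0,0,0,20,0,0,-2,0,0,0,20,0,0,-2,0,0,0,20,0,0,-2,0,0,0,20,0,0,-2,0,0,0,20,0,0,-2,0,0,0,20,0,0,0,0,0,0,20])

```text
t: 8.7
position: [0.4467, -0.0763, 0.1582]
orientation: [0.223, 0.975, 0.001, 0.003]
ft_force: [-0.1, -0.4, -1.5]
gripper_width: 0.031
grasp_force: 39.8
```

```bash
python3 -c "
from h import *
go(.4939,.2892,.21)
s=read_state();c=np.array(s['position']);d=np.array([.4445,-.0759,c[2]-.005])
x,y=285,110;n='side';im=get_image(n);b=cv2.resize(im[y:y+75,x:x+65],(520,600),interpolation=2)
for P,col in((c,(0,0,255)),):
    p=(proj(n,P)[0]-[x,y]+.5)*8; cv2.drawMarker(b,tuple(int(v) for v in p),col,0,12,1)
for q in(SH['sleeve_long'][:32],SH['sleeve_long'][32:]): cv2.polylines(b,[((proj(n,q+d)-[x,y]+.5)*8).astype(int)],True,(255,0,0),1)
cv2.imwrite('pics/s4.png',b)
"
```

```text
t 8.7 pos [ 0.4467 -0.0763  0.1582] yaw 64.2 dq 0.045 w 0.031 F [-0.1 -0.4 -1.5] shift cm [11.62 34.98 -5.17] j [-0.01  0.33  0.1   2.25 -0.07  0.55  1.26] q [0.223 0.975 0.001 0.003]
```

View pics/s4.png

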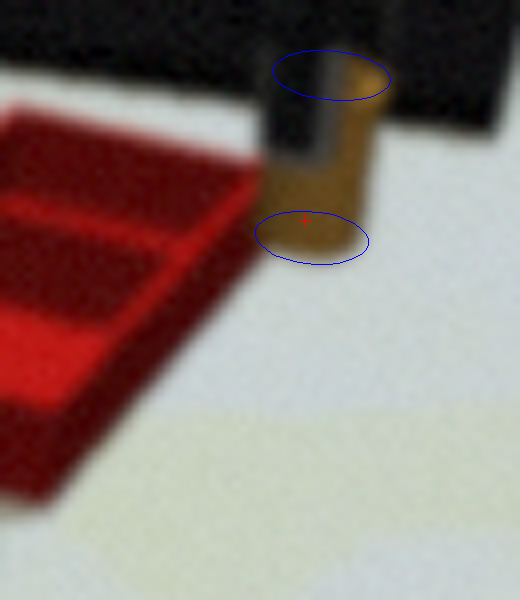

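The sleeve is held upright, with its bottom at crop row 240 and the fingertips at about row 160. So the real tips are about 22 mm above the reported TCP, and the sleeve bottom is about 5 mm below it. Next I'll refine the tube axis before carrying.

```bash
python3 -c "
from h import *
O=[]
for n,(x,y) in(('top',(115,200)),('side',(275,255))):
  im=get_image(n);b=cv2.resize(im[y:y+50+40*(n=='side'),x:x+60],(390,325 if n=='top' else 585),interpolation=2)
  P=np.array([.4939,.2892,0])
  for r,z,col in((.033,.105,(0,0,255)),(.029,.105,(0,255,0)),(.042,.006,(255,0,0)),(.019,.085,(255,255,0))): cv2.polylines(b,[((proj(n,rings([(r,z)])+P)-[x,y]+.5)*6.5).astype(int)],True,col,1)
  O.append(cv2.copyMakeBorder(b,0,585-b.shape[0],0,0,0))
cv2.imwrite('pics/tube.png',np.hstack(O))
"
```

```text
(no output)
```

View pics/tube.png

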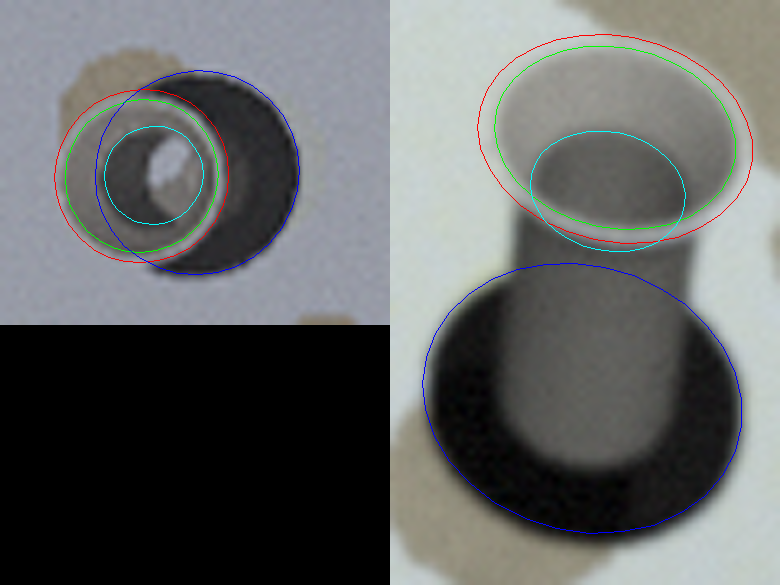

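The tube outline drawn at (0.494, 0.289) fits both views, with mouth, bore and foot all within about 1 mm. Carrying the sleeve there.

Call:
step_arm(rows=[0.8,2,0,0,0,0,20,1.2,3.7,0,0,0,0,20,1.2,3.7,0,0,0,0,20,1.2,3.8,0,0,0,0,20,1.2,3.8,0,0,0,0,20,1.2,3.8,0,0,0,0,20,1.2,3.8,0,0,0,0,20,1.2,3.8,0,0,0,0,20,1.2,3.8,0,0,0,0,20,1.1,2.8,0,0,0,0,20])

```text
t: 9.85
position: [0.4932, 0.2918, 0.154]
orientation: [0.222, 0.975, -0.0, -0.001]
ft_force: [-0.1, -0.1, -0.3]
gripper_width: 0.0308
grasp_force: 39.8
```

Call:
step_arm(rows=[0,0,0,0,0,0,20,0,0,0,0,0,0,20,0,0,0,0,0,0,20])

```text
t: 10.15
position: [0.4931, 0.2869, 0.1544]
orientation: [0.224, 0.975, -0.001, -0.001]
ft_force: [0.1, -0.2, -0.5]
gripper_width: 0.0309
grasp_force: 39.8
```

```bash
python3 -c "
from h import *
go(.4937,.289,.092)"
```

```text
t 10.15 pos [0.4931 0.2869 0.1544] yaw 64.1 dq 0.012 w 0.0309 F [ 0.1 -0.2 -0.5] shift cm [0.03 0.23 6.24] j [-0.67  0.47  0.08  2.01 -0.06  0.67  0.57] q [ 0.224  0.975 -0.001 -0.001]
```

Call:
step_arm(rows=[0.05,0.2,1.5,0,0,0,20,0,0,1.5,0,0,0,20,0,0,1.2,0,0,0,20,0,0,1,0,0,0,20,0,0,1,0,0,0,20,0,0,0,0,0,0,20,0,0,0,0,0,0,20])

```text
t: 10.85
position: [0.4943, 0.291, 0.0934]
orientation: [0.223, 0.975, -0.0, -0.0]
ft_force: [0.7, -0.4, 0.1]
gripper_width: 0.0306
grasp_force: 39.8
```

Call:
step_arm(rows=[0,0,0,0,0,0,45,0,0,0,0,0,0,60,0,0,0,0,0,0,60,0,0,0,0,0,0,60,0,0,-3,0,0,0,60,0,0,-3,0,0,0,60,0,0,-3,0,0,0,60,0,0,0,0,0,0,60])

```text
t: 11.65
position: [0.4971, 0.2928, 0.1878]
orientation: [0.223, 0.975, 0.003, 0.003]
ft_force: [1.2, 0.4, -0.3]
gripper_width: 0.0511
grasp_force: 0.0
```

```bash
python3 -c "
from h import *
go(.5505,.0815,.15)
im=get_image('side');cv2.imwrite('pics/s5.png',cv2.resize(im[200:350,250:380],(520,600)))"
```

```text
t 11.65 pos [0.4971 0.2928 0.1878] yaw 64.2 dq 0.049 w 0.0511 F [ 1.2  0.4 -0.3] shift cm [-13.98 -16.74   3.71] j [-0.68  0.43  0.09  1.97 -0.05  0.73  0.56] q [0.223 0.975 0.003 0.003]
```

View pics/s5.png

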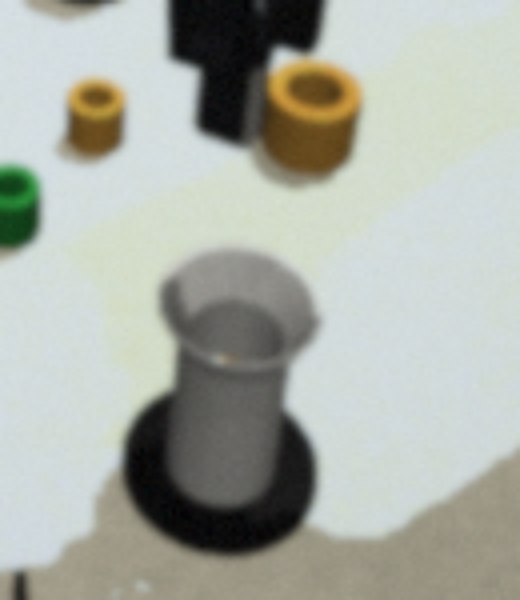

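The long sleeve has gone down inside the tube; nothing sticks out of the mouth at (240,305). Next is the short brass sleeve at (97,115).

Call:
step_arm(rows=[-1,-1.2,0,0,0,0,70,-2,-2.4,0,0,0,0,70,-2,-2.4,1,0,0,0,70,-2,-2.4,1,0,0,0,70,-2,-2.4,1.5,0,0,0,70,-2,-2.4,2,0,0,0,70,-2,-2.4,2,0,0,0,70,-1,-1.1,2,0,0,0,70,0,0,0,0,0,0,70,0,0,0,0,0,0,70])

```text
t: 12.7
position: [0.5465, 0.0791, 0.0876]
orientation: [0.224, 0.975, -0.001, -0.001]
ft_force: [0.0, 0.7, 0.2]
gripper_width: 0.0598
grasp_force: 0.0
```

Call:
step_arm(rows=[0,0,0,0,0,0,70,0,0,0,0,0,0,70])

```text
t: 12.9
position: [0.548, 0.0815, 0.0893]
orientation: [0.222, 0.975, 0.001, 0.001]
ft_force: [-0.2, 1.0, -0.0]
gripper_width: 0.0598
grasp_force: 0.0
```

```bash
python3 -c "
from h import *
go(.5505,.0815,-.008)"
```

```text
t 12.9 pos [0.548  0.0815 0.0893] yaw 64.4 dq 0.003 w 0.0598 F [-0.2  1.  -0. ] shift cm [-0.22  0.09  9.73] j [-0.28  0.55  0.07  2.09 -0.08  0.51  0.97] q [0.222 0.975 0.001 0.001]
```

Call:
step_arm(rows=[-0.2,0,2,0,0,0,70,0,0,2,0,0,0,70,0,0,2,0,0,0,70,0,0,1.5,0,0,0,70,0,0,1.2,0,0,0,70,0,0,1,0,0,0,70,0,0,0,0,0,0,70,0,0,0,0,0,0,70])

```text
t: 13.7
position: [0.5497, 0.079, -0.0084]
orientation: [0.223, 0.975, 0.0, 0.0]
ft_force: [0.8, -0.3, 0.2]
gripper_width: 0.0595
grasp_force: 0.0
```

Call:
step_arm(rows=[0,0,0,0,0,0,45,0,0,0,0,0,0,30,0,0,0,0,0,0,20,0,0,0,0,0,0,20,0,0,0,0,0,0,20,0,0,0,0,0,0,20,0,0,0,0,0,0,20,0,0,0,0,0,0,20])

```text
t: 14.5
position: [0.5502, 0.079, -0.0075]
orientation: [0.223, 0.975, 0.0, 0.001]
ft_force: [0.3, 0.3, 6.2]
gripper_width: 0.0303
grasp_force: 39.4
```

Call:
step_arm(rows=[0,0,-1,0,0,0,20,0,0,-2,0,0,0,20,0,0,-2.5,0,0,0,20,0,0,-2.5,0,0,0,20,0,0,-2.5,0,0,0,20,0,0,-2.5,0,0,0,20,0,0,-2,0,0,0,20,0,0,-1,0,0,0,20])

```text
t: 15.3
position: [0.5503, 0.079, 0.1538]
orientation: [0.223, 0.975, 0.001, 0.001]
ft_force: [-0.1, -0.2, -0.3]
gripper_width: 0.0302
grasp_force: 39.8
```

Call:
step_arm(rows=[1,1.2,0,0,0,0,20,2,2.3,0,0,0,0,20,2,2.3,0,0,0,0,20,2,2.3,0,0,0,0,20,2,2.3,0,0,0,0,20,2,2.3,0,0,0,0,20,2,2.3,0,0,0,0,20,1.2,1.5,0,0,0,0,20,0,0,0,0,0,0,20,0,0,0,0,0,0,20])

```text
t: 16.3
position: [0.492, 0.2894, 0.1504]
orientation: [0.222, 0.975, -0.001, -0.001]
ft_force: [-0.2, -0.5, -0.8]
gripper_width: 0.0304
grasp_force: 39.7
```

Call:
step_arm(rows=[0,0,0,0,0,0,20,0,0,0,0,0,0,20])

```text
t: 16.5
position: [0.4936, 0.2876, 0.1512]
orientation: [0.224, 0.975, -0.001, -0.0]
ft_force: [0.1, 0.7, -1.0]
gripper_width: 0.0302
grasp_force: 39.7
```

```bash
python3 -c "
from h import *
go(.4937,.289,.088)"
```

```text
t 16.5 pos [0.4936 0.2876 0.1512] yaw 64.1 dq 0.003 w 0.0302 F [ 0.1  0.7 -1. ] shift cm [0.05 0.14 6.32] j [-0.67  0.47  0.09  2.01 -0.06  0.66  0.58] q [ 0.224  0.975 -0.001 -0.   ]
```

Call:
step_arm(rows=[0,0.1,1.5,0,0,0,20,0,0,1.5,0,0,0,20,0,0,1.2,0,0,0,20,0,0,1,0,0,0,20,0,0,1,0,0,0,20,0,0,0,0,0,0,20,0,0,0,0,0,0,20])

```text
t: 17.2
position: [0.4939, 0.2901, 0.0894]
orientation: [0.223, 0.975, -0.0, -0.0]
ft_force: [-0.5, 0.3, -1.1]
gripper_width: 0.0299
grasp_force: 39.7
```

Call:
step_arm(rows=[0,0,0,0,0,0,45,0,0,0,0,0,0,60,0,0,0,0,0,0,60,0,0,0,0,0,0,60,0,0,-3,0,0,0,60,0,0,-3,0,0,0,60,0,0,-3,0,0,0,60,0,0,-2,0,0,0,60,0,0,0,0,0,0,60])

```text
t: 18.1
position: [0.4959, 0.2915, 0.2028]
orientation: [0.223, 0.975, 0.003, 0.002]
ft_force: [0.3, 1.0, 0.8]
gripper_width: 0.0506
grasp_force: 0.0
```

```bash
python3 -c "
from h import *
go(.557,-.070,.19)
im=get_image('side');cv2.imwrite('pics/s6.png',cv2.resize(im[200:350,250:380],(520,600)))
for n in('side','top'):
  get_image(n)
  print(n,[(round(d['p'],2),np.round(d['centre']).tolist()) for d in place_of(n,'sleeve_short')[:3]])
"
```

```text
t 18.1 pos [0.4959 0.2915 0.2028] yaw 64.2 dq 0.046 w 0.0506 F [0.3 1.  0.8] shift cm [-21.22 -29.9    1.17] j [-0.68  0.41  0.1   1.96 -0.06  0.77  0.57] q [0.223 0.975 0.003 0.002]
side [(0.73, [249.0, 256.0]), (0.63, [308.0, 290.0])]
top [(0.46, [141.0, 230.0]), (0.44, [195.0, 189.0])]
```

View pics/s6.png

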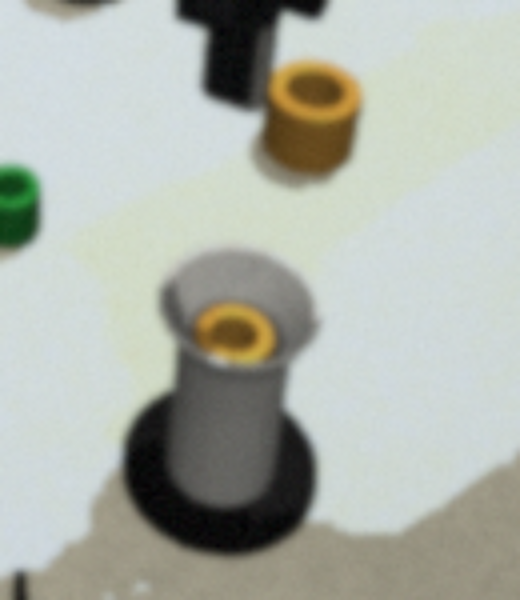

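The short sleeve sits level in the tube at (235,332). The cup is next.

Call:
step_arm(rows=[-1.2,-1.7,0,0,0,0,60,-2.2,-3.1,0,0,0,0,60,-2.2,-3.1,0,0,0,0,60,-2.2,-3.1,0,0,0,0,60,-2.2,-3.1,0,0,0,0,60,-2.2,-3.1,0,0,0,0,60,-2.2,-3.1,0,0,0,0,60,-2.2,-3.1,0,0,0,0,60,-2.2,-3.1,0,0,0,0,60,-2.2,-3.1,0,0,0,0,60])

```text
t: 19.35
position: [0.5535, -0.0691, 0.1982]
orientation: [0.223, 0.975, -0.0, -0.001]
ft_force: [0.1, 0.5, 0.1]
gripper_width: 0.0513
grasp_force: 0.0
```

Call:
step_arm(rows=[0,0,0,0,0,0,60,0,0,0,0,0,0,60,0,0,0,0,0,0,60])

```text
t: 19.65
position: [0.5536, -0.0663, 0.1986]
orientation: [0.222, 0.975, 0.0, -0.001]
ft_force: [0.6, 0.1, 0.4]
gripper_width: 0.051
grasp_force: 0.0
```

```bash
python3 -c "
from h import *
im=cv2.imread('pics/side0.png')
print(np.round(ray('top',(436/1.5625-.2,311/1.5625-.2),.102),4),np.round(ray('side',(427/1.5625-.2,249.5/1.5625-.2),.102),4))
x,y=255,140;n='side';im=get_image(n);b=cv2.resize(im[y:y+75,x:x+45],(360,600),interpolation=2)
for r,z in((.03,0),(.028,.062),(.01,.08),(.01,.102)):cv2.polylines(b,[((proj(n,rings([(r,z)])+[.558,-.070,0])-[x,y]+.5)*8).astype(int)],True,(255,0,0),1)
cv2.imwrite('pics/s7.png',b)
go(.558,-.070,.064)"
```

```text
[ 0.5561 -0.0664  0.102 ] [ 0.557  -0.0639  0.102 ]
t 19.7 pos [ 0.5537 -0.0658  0.1988] yaw 64.4 dq 0.008 w 0.0514 F [1.  1.6 0.1] shift cm [-0.59 -0.19 13.48] j [-0.08  0.4   0.15  2.   -0.09  0.75  1.25] q [ 0.222  0.975  0.    -0.001]
```

View pics/s7.png

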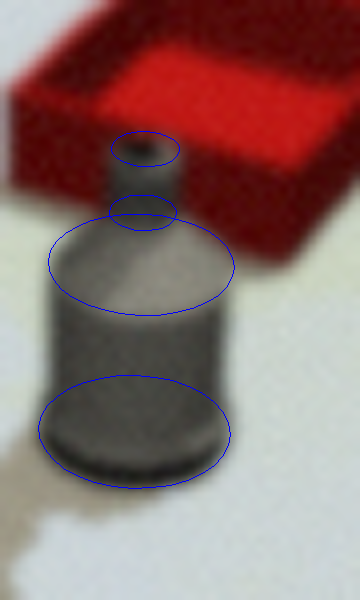

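The outline at (0.558, -0.070) sits on the cup within a pixel, with the neck at (145,150). Descending onto the neck.

Call:
step_arm(rows=[-0.4,0,1.5,0,0,0,60,0,0,2,0,0,0,60,0,0,2,0,0,0,60,0,0,2,0,0,0,60,0,0,2,0,0,0,60,0,0,1.5,0,0,0,60,0,0,1.5,0,0,0,60,0,0,1,0,0,0,60,0,0,0,0,0,0,60,0,0,0,0,0,0,60])

```text
t: 20.7
position: [0.5579, -0.069, 0.0643]
orientation: [0.223, 0.975, 0.0, -0.0]
ft_force: [0.3, 0.0, 0.1]
gripper_width: 0.051
grasp_force: 0.0
```

Call:
step_arm(rows=[0,0,0,0,0,0,40,0,0,0,0,0,0,25,0,0,0,0,0,0,10,0,0,0,0,0,0,10,0,0,0,0,0,0,10,0,0,0,0,0,0,10,0,0,0,0,0,0,10,0,0,0,0,0,0,10], grip_force=60)

```text
t: 21.5
position: [0.5589, -0.0692, 0.0653]
orientation: [0.223, 0.975, 0.0, 0.001]
ft_force: [-0.2, 0.8, 5.8]
gripper_width: 0.0172
grasp_force: 58.9
```

Call:
step_arm(rows=[0,0,-1,0,0,0,10,0,0,-2,0,0,0,10,0,0,-2,0,0,0,10,0,0,-2,0,0,0,10,0,0,-2,0,0,0,10,0,0,-1,0,0,0,10,0,0,0,0,0,0,10])

```text
t: 22.2
position: [0.5584, -0.0697, 0.1658]
orientation: [0.223, 0.975, 0.0, 0.001]
ft_force: [0.2, 0.2, -1.2]
gripper_width: 0.0169
grasp_force: 58.7
```

Call:
step_arm(rows=[-0.3,-1,0,0,0,0,10,-0.7,-2.2,0,0,0,0,10,-0.7,-2.2,0,0,0,0,10,-0.7,-2.2,0,0,0,0,10,-0.7,-2.2,0,0,0,0,10,-0.7,-2.2,0,0,0,0,10,-0.7,-2.2,0,0,0,0,10,-0.5,-1.7,0,0,0,0,10,-0.3,-1,0,0,0,0,10,0,0,0,0,0,0,10])

```text
t: 23.2
position: [0.5305, -0.2469, 0.1635]
orientation: [0.225, 0.974, -0.001, -0.001]
ft_force: [0.1, -0.3, -1.0]
gripper_width: 0.0169
grasp_force: 58.7
```

Call:
step_arm(rows=[0,0,0,0,0,0,10,0,0,0,0,0,0,10])

```text
t: 23.4
position: [0.5322, -0.243, 0.1641]
orientation: [0.222, 0.975, 0.001, -0.0]
ft_force: [0.2, 0.3, -1.2]
gripper_width: 0.0171
grasp_force: 58.8
```

```bash
python3 -c "
from h import *
go(.5325,-.2444,.0703)
im=get_image('side');cv2.imwrite('pics/s8.png',cv2.resize(im[90:200,230:340],(600,600)))"
```

```text
t 23.4 pos [ 0.5322 -0.243   0.1641] yaw 64.3 dq 0.006 w 0.0171 F [ 0.2  0.3 -1.2] shift cm [-0.09 -0.12  9.38] j [ 0.24  0.47  0.15  1.97 -0.11  0.71  1.58] q [ 0.222  0.975  0.001 -0.   ]
```

View pics/s8.png

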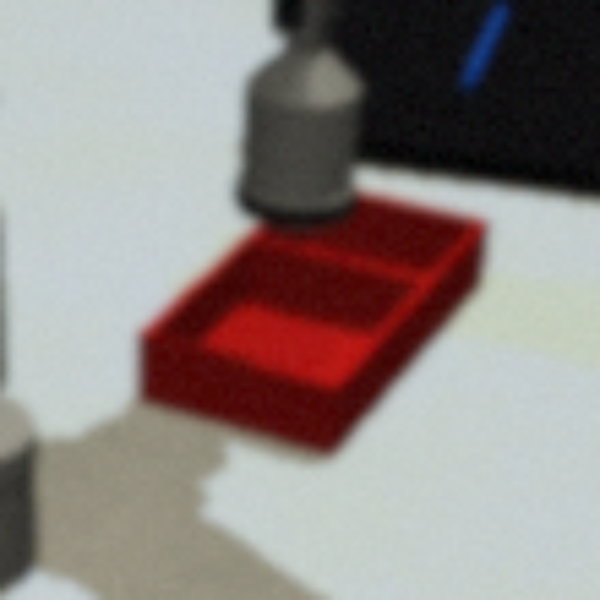

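The cup hangs upright over the wide bay. Lowering it now.

Call:
step_arm(rows=[0,-0.1,1.5,0,0,0,10,0,0,2,0,0,0,10,0,0,2,0,0,0,10,0,0,1.5,0,0,0,10,0,0,1,0,0,0,10,0,0,0.7,0,0,0,10,0,0,0.3,0,0,0,10,0,0,0.2,0,0,0,10,0,0,0.1,0,0,0,10,0,0,0,0,0,0,10])

```text
t: 24.45
position: [0.5319, -0.2457, 0.0719]
orientation: [0.223, 0.975, -0.0, 0.0]
ft_force: [-0.4, 0.2, -1.4]
gripper_width: 0.0172
grasp_force: 58.8
```

Call:
step_arm(rows=[0,0,0.1,0,0,0,10,0,0,0.1,0,0,0,10,0,0,0,0,0,0,10,0,0,0,0,0,0,10])

```text
t: 24.85
position: [0.5324, -0.2456, 0.0703]
orientation: [0.223, 0.975, 0.0, 0.001]
ft_force: [-0.0, 1.0, 5.0]
gripper_width: 0.0174
grasp_force: 59.4
```

Call:
step_arm(rows=[0,0,0,0,0,0,25,0,0,0,0,0,0,50,0,0,0,0,0,0,50,0,0,0,0,0,0,50,0,0,-1.5,0,0,0,50,0,0,-3,0,0,0,50,0,0,-3,0,0,0,50,0,0,-3,0,0,0,50,0,0,-1.5,0,0,0,50])

```text
t: 25.75
position: [0.533, -0.2464, 0.1934]
orientation: [0.223, 0.975, -0.0, 0.003]
ft_force: [0.7, -0.9, 0.9]
gripper_width: 0.0426
grasp_force: 0.0
```

Call:
step_arm(rows=[0,0,0,0,0,0.116,50,0,0,0,0,0,0.116,50,0,0,0,0,0,0.116,50,0,0,0,0,0,0.116,50,0,0,0,0,0,0,50,0,0,0,0,0,0,50,0,0,0,0,0,0,50])

```text
t: 26.45
position: [0.5317, -0.2455, 0.1899]
orientation: [0.44, 0.898, 0.0, 0.0]
ft_force: [-0.8, -0.3, -0.1]
gripper_width: 0.0425
grasp_force: 0.0
```

```bash
python3 -c "
from h import *
go(.6787,.0865,.14)
for n in('side','top'):
  get_image(n); print(n,[(round(d['p'],2),np.round(ray(n,d['centre'],.005),3).tolist()) for d in place_of(n,'cup')[:3]],[(round(d['p'],2),np.round(ray(n,d['centre'],0),3).tolist()) for d in place_of(n,'air_cap')[:3]])
"
```

```text
t 26.45 pos [ 0.5317 -0.2455  0.1899] yaw 37.7 dq 0.008 w 0.0425 F [-0.8 -0.3 -0.1] shift cm [17.26 31.95  5.  ] j [ 0.15  0.45  0.29  1.95 -0.18  0.76  1.19] q [0.44  0.898 0.    0.   ]
side [(0.86, [0.53, -0.248, 0.005])] [(0.55, [0.68, 0.086, 0.0]), (0.41, [0.703, -0.222, 0.0])]
top [(0.56, [0.531, -0.248, 0.005])] [(0.81, [0.77, 0.129, 0.0]), (0.65, [0.677, 0.086, 0.0]), (0.44, [0.704, -0.218, 0.0])]
```

Call:
step_arm(rows=[0.9,1.6,0,0,0,0,50,1.9,3.5,0,0,0,0,50,1.9,3.5,0,0,0,0,50,1.9,3.5,0,0,0,0,50,1.9,3.5,0,0,0,0,50,1.9,3.5,0,0,0,0,50,1.9,3.5,0,0,0,0,50,1.9,3.5,0,0,0,0,50,1.9,3.5,0,0,0,0,50,1.2,2.3,0,0,0,0,50])

```text
t: 27.75
position: [0.6794, 0.0908, 0.1892]
orientation: [0.439, 0.898, 0.001, -0.0]
ft_force: [-0.1, 0.7, 0.0]
gripper_width: 0.0427
grasp_force: 0.0
```

Call:
step_arm(rows=[0,0,2,0,0,0,50,0,0,3,0,0,0,50,0,0,3,0,0,0,50,0,0,3,0,0,0,50,0,0,1,0,0,0,50,0,0,0,0,0,0,50,0,0,0,0,0,0,50,0,0,0,0,0,0,50])

```text
t: 28.55
position: [0.6801, 0.0863, 0.0714]
orientation: [0.441, 0.897, 0.001, 0.001]
ft_force: [-0.2, 0.2, -0.6]
gripper_width: 0.0428
grasp_force: 0.0
```

```bash
python3 -c "
from h import *
go(.6787,.0865,-.005)
x,y=190,200;n='side';im=get_image(n);b=cv2.resize(im[y:y+50,x:x+50],(600,600),interpolation=2)
cv2.imwrite('pics/s9.png',b)"
```

```text
t 28.55 pos [0.6801 0.0863 0.0714] yaw 37.6 dq 0.004 w 0.0428 F [-0.2  0.2 -0.6] shift cm [ 0.12 -0.12  7.64] j [-0.34  0.71  0.22  1.8  -0.23  0.66  0.67] q [0.441 0.897 0.001 0.001]
```

View pics/s9.png

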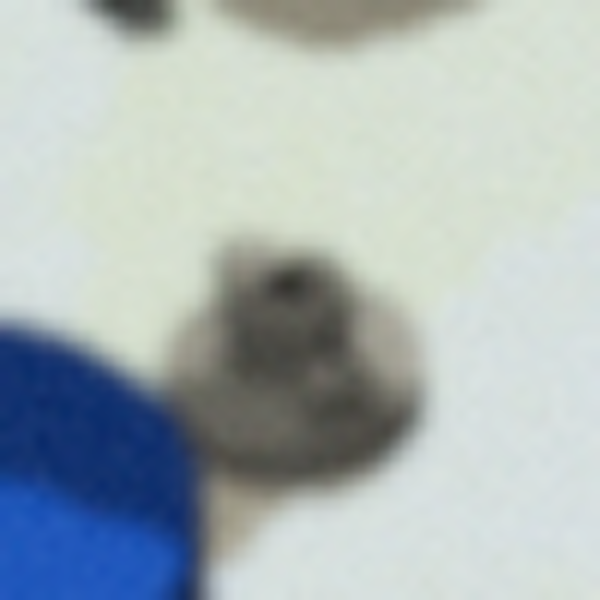

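The steel cap is undisturbed under the gripper, with its hub at (290,300) and the near horn at (325,385). Descending with the tips just above the disc.

Call:
step_arm(rows=[0.1,-0.1,1.5,0,0,0,50,0,0,2,0,0,0,50,0,0,1.5,0,0,0,50,0,0,1,0,0,0,50,0,0,0.8,0,0,0,50,0,0,0.5,0,0,0,50,0,0,0.3,0,0,0,50,0,0,0,0,0,0,50,0,0,0,0,0,0,50])

```text
t: 29.5
position: [0.6776, 0.0865, -0.006]
orientation: [0.441, 0.897, 0.0, 0.0]
ft_force: [1.1, 0.1, 1.3]
gripper_width: 0.0426
grasp_force: 0.0
```

Call:
step_arm(rows=[0,0,0,0,0,0,35,0,0,0,0,0,0,25,0,0,0,0,0,0,15,0,0,0,0,0,0,10,0,0,0,0,0,0,10,0,0,0,0,0,0,10,0,0,0,0,0,0,10,0,0,0,0,0,0,10], grip_force=40)

```text
t: 30.3
position: [0.6777, 0.0866, -0.0058]
orientation: [0.441, 0.897, 0.0, 0.0]
ft_force: [-1.3, -0.2, 5.7]
gripper_width: 0.0189
grasp_force: 39.2
```

Call:
step_arm(rows=[0,0,-1,0,0,0,10,0,0,-2,0,0,0,10,0,0,-2.5,0,0,0,10,0,0,-2.5,0,0,0,10,0,0,-2.5,0,0,0,10,0,0,-2.5,0,0,0,10,0,0,-2.5,0,0,0,10,0,0,-1.5,0,0,0,10,0,0,-1,0,0,0,10,0,0,0,0,0,0,10])

```text
t: 31.3
position: [0.6778, 0.0865, 0.1746]
orientation: [0.441, 0.897, 0.001, 0.001]
ft_force: [-0.4, 0.6, -1.0]
gripper_width: 0.0194
grasp_force: 39.1
```

```bash
python3 -c "
from h import *
go(.4897,-.3347,.18)
for n in('side','top'):
  get_image(n); print(n,[(round(d['p'],2),np.round(d['centre']).tolist()) for d in place_of(n,'air_cap')[:3]],proj(n,[[.6777,.0866,.175],[.6787,.0865,0]]).round().tolist())
"
```

```text
t 31.3 pos [0.6778 0.0865 0.1746] yaw 37.6 dq 0.028 w 0.0194 F [-0.4  0.6 -1. ] shift cm [-21.86 -40.61  -0.59] j [-0.37  0.58  0.27  1.74 -0.2   0.84  0.64] q [0.441 0.897 0.001 0.001]
side [(0.8, [210.0, 161.0]), (0.25, [227.0, 190.0])] [[210.0, 165.0], [214.0, 233.0]]
top [] [[215.0, 147.0], [220.0, 157.0]]
```

Call:
step_arm(rows=[-0.9,-1.6,-0.1,0,0,0,10,-1.9,-3.5,-0.1,0,0,0,10,-1.9,-3.5,-0.1,0,0,0,10,-1.9,-3.5,-0.1,0,0,0,10,-1.9,-3.5,-0.1,0,0,0,10,-1.9,-3.5,-0.1,0,0,0,10,-1.9,-3.5,0,0,0,0,10,-1.9,-3.5,0,0,0,0,10,-1.9,-3.5,0,0,0,0,10,-1.9,-3.5,0,0,0,0,10])

```text
t: 32.5
position: [0.5224, -0.2607, 0.1791]
orientation: [0.442, 0.897, -0.0, -0.001]
ft_force: [0.3, 0.0, -1.1]
gripper_width: 0.019
grasp_force: 39.2
```

Call:
step_arm(rows=[-1.9,-3.5,0,0,0,0.05,10,-1.3,-2.4,0,0,0,0.1,10,-0.7,-1.3,0,0,0,0.136,10,0,0,0,0,0,0.136,10,0,0,0,0,0,0.136,10,0,0,0,0,0,0.136,10,0,0,0,0,0,0.136,10,0,0,0,0,0,0.136,10,0,0,0,0,0,0.14,10,0,0,0,0,0,0,10])

```text
t: 33.5
position: [0.4869, -0.3319, 0.1789]
orientation: [0.847, 0.531, -0.001, -0.001]
ft_force: [-0.6, 0.6, -0.4]
gripper_width: 0.0194
grasp_force: 39.2
```

Call:
step_arm(rows=[0,0,0,0,0,0,10,0,0,0,0,0,0,10])

```text
t: 33.7
position: [0.488, -0.3317, 0.1794]
orientation: [0.846, 0.533, -0.0, -0.0]
ft_force: [0.4, 0.3, -0.7]
gripper_width: 0.019
grasp_force: 39.2
```

```bash
python3 -c "
from h import *
go(.4897,-.3347,-.001)"
```

```text
t 33.7 pos [ 0.488  -0.3317  0.1794] yaw -25.6 dq 0.009 w 0.019 F [ 0.4  0.3 -0.7] shift cm [-0.2   0.29 18.04] j [ 0.1   0.52  0.59  1.96 -0.4   0.78  0.47] q [ 0.846  0.533 -0.    -0.   ]
```

Call:
step_arm(rows=[-0.2,0.3,1,0,0,0,10,0,0,2,0,0,0,10,0,0,2.5,0,0,0,10,0,0,2.5,0,0,0,10,0,0,2.5,0,0,0,10,0,0,2,0,0,0,10,0,0,1,0,0,0,10,0,0,0.5,0,0,0,10,0,0,0,0,0,0,10,0,0,0,0,0,0,10])

```text
t: 34.7
position: [0.491, -0.3351, 0.0402]
orientation: [0.847, 0.532, 0.0, 0.001]
ft_force: [-0.3, -0.6, -0.3]
gripper_width: 0.0193
grasp_force: 39.2
```

```bash
python3 -c "
from h import *
go(.4897,-.3347,-.001)
x,y=265,115;n='side';im=get_image(n);b=cv2.resize(im[y:y+60,x:x+70],(700,600),interpolation=2)
cv2.imwrite('pics/s10.png',b)"
```

```text
t 34.7 pos [ 0.491  -0.3351  0.0402] yaw -25.7 dq 0.008 w 0.0193 F [-0.3 -0.6 -0.3] shift cm [-0.02 -0.14  4.12] j [ 0.23  0.7   0.42  2.03 -0.56  0.52  0.61] q [0.847 0.532 0.    0.001]
```

Call:
step_arm(rows=[0,-0.1,1,0,0,0,10,0,0,1,0,0,0,10,0,0,0.8,0,0,0,10,0,0,0.5,0,0,0,10,0,0,0.3,0,0,0,10,0,0,0.2,0,0,0,10,0,0,0.1,0,0,0,10,0,0,0,0,0,0,10,0,0,0,0,0,0,10])

```text
t: 35.65
position: [0.4897, -0.3342, 0.0007]
orientation: [0.847, 0.532, 0.0, 0.0]
ft_force: [0.4, -0.2, -0.3]
gripper_width: 0.0193
grasp_force: 39.2
```

Call:
step_arm(rows=[0,0,0.1,0,0,0,10,0,0,0.1,0,0,0,10,0,0,0,0,0,0,10,0,0,0,0,0,0,10])

```text
t: 36.05
position: [0.4898, -0.3342, -0.0008]
orientation: [0.847, 0.532, 0.0, 0.0]
ft_force: [-1.1, 1.2, 6.3]
gripper_width: 0.0195
grasp_force: 39.7
```

Call:
step_arm(rows=[0,0,0,0,0,0,30,0,0,0,0,0,0,40,0,0,0,0,0,0,40,0,0,0,0,0,0,40,0,0,-1,0,0,0,40,0,0,-2,0,0,0,40,0,0,-3,0,0,0,40,0,0,-4,0,0,0,40,0,0,-4,0,0,0,40,0,0,-4,0,0,0,40])

```text
t: 37.05
position: [0.4891, -0.334, 0.1806]
orientation: [0.847, 0.532, -0.0, -0.0]
ft_force: [1.6, 0.4, 0.1]
gripper_width: 0.034
grasp_force: 0.0
```

Call:
step_arm(rows=[0,0,-3,0,0,0,40,0,0,-2,0,0,0,40,0,0,0,0,0,0,40,0,0,0,0,0,0,40,0,0,0,0,0,0,40])

```text
t: 37.55
position: [0.4887, -0.3333, 0.2274]
orientation: [0.847, 0.532, -0.0, -0.001]
ft_force: [-0.5, -0.5, -0.5]
gripper_width: 0.0338
grasp_force: 0.0
```

```bash
python3 -c "
from h import *
go(.4897,-.3347,.2)
b=cv2.resize(get_image('side')[100:330,195:395],(520,598),interpolation=2)
cv2.imwrite('pics/s11.png',b)"
```

```text
t 37.55 pos [ 0.4887 -0.3333  0.2274] yaw -25.7 dq 0.011 w 0.0338 F [-0.5 -0.5 -0.5] shift cm [-0.09  0.16  2.74] j [ 0.06  0.47  0.64  1.92 -0.36  0.88  0.44] q [ 0.847  0.532 -0.    -0.001]
```

View pics/s11.png

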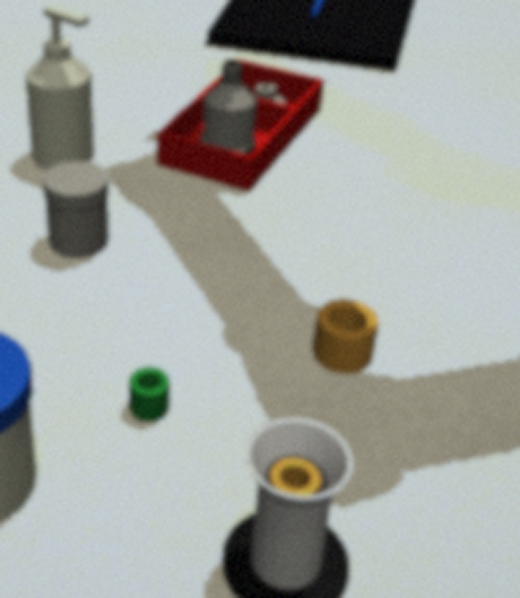

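The cup stands neck up in the wide bay (230,110), and the air cap lies in the narrow bay (268,92). The short sleeve sits level in the tube at (295,475), and the look-alikes have not moved. Handing in.

```bash
python3 -c "
from workcell import *
print(hand_in())"
```

```text
the job is handed in; nothing more can be done
None
```

The job is handed in: both sleeves are in the tube (long below, short on top), the cup stands neck up in the wide bay and the air cap is in the narrow bay; no score came back, and the cap's "flat, horns up" rests on an upright grip and a gentle set-down, because the cup partly hides it in the last picture.

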